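# Secure the mould case and hold the cradle's locking plunger out

### The job

A plaster mould is loaded in the tumbling cradle and its lid is shut: first secure the lid by turning the turnbutton squarely across it, and only then draw the cradle's locking plunger out against its spring until the ring mark on its rod has just come out of the sleeve. Finish while holding the plunger out at its mark, so that the case can be turned over; leave the case level, and do not disturb the other things on the bench.

Things in the scene. Friction and masses are not known exactly. Their poses are not given: they have to be found in the camera images.
- rig: tumbling cradle's stand, fixed: plywood base board 320 x 460 x 20 mm, two upright cheeks that carry a mould case (190 mm in x, 180 in y) between them on a level shaft. Origin on the bench under the case's middle; z up; -x: side of the turnbutton, +x: lid hinges; +y along the shaft to the locking plunger; hand wheel at -y. The plunger's cheek: y 112 to 132 mm, 110 mm wide, 236 mm high
- cradle (a joint): turning of the mould case on its shaft, rad; 0 = level, lid up. While the plunger's pin is in the case's index plate (plunger drawn less than about 10 mm) the case is locked but for some 0.03 rad of play; then it turns with a stiff bearing (about 0.5 N m)
- case_top (a point): centre of the top face of the case's shut lid, 222 mm above the bench; the lid is a plywood frame 190 x 180 mm and 12 mm thick with the white plaster mould and its black rubber bung showing in the opening
- lid (a joint): the lid's hinge, rad; 0 = shut, grows as it opens. The turnbutton across the lid keeps it from opening
- turnbutton (a joint): turn of the turnbutton about its upright pivot, rad, counter-clockwise from above; 0 = bar along the case's near edge (the rig's y), clear of the lid; +1.571 or -1.571 = squarely across the lid's edge (the rig's x), either will do. No stop there (it turns from -2.2 to 2.2); it stays where it is left and takes about 0.06 N m
- button_grip (a point): centre of the steel turnbutton's upright thumb fin, on its pivot axis, 245 mm above the bench, 15 mm in front of the lid's near edge. The fin is 40 mm long, 10 thick, 26 high (13 mm above and below this point), along the middle of a flat bar 70 x 20 x 8 mm, whose underside is 1.5 mm above the lid's top. Its y axis runs along bar and fin, x across, z up
- plunger (a joint): how far the locking plunger is drawn out of its sleeve, m; 0 = home, 0.040 = the whole ring mark has just come out of the sleeve's mouth, 0.060 = end of its travel. Its spring pulls it home with 5 N at 0 and 12 N at the mark (170 N/m), and snaps it back if it is let go
- plunger_knob (a point): centre of the plunger's black ribbed knob, 30 mm across, 30 mm long, axis along the rig's y, 210 mm above the bench; draw it straight along the rig's +y. Home: inner face 3 mm from the mouth of the steel sleeve (22 mm across, 33 mm out of the cheek). Rod 10 mm thick; the ring mark is a black ring 4 mm wide, inner edge 40 mm inside the mouth when home. Its y axis points outward
- packer: flat hardwood packing strip, 30 x 80 x 14 mm, lying loose on the rig's base board under the plunger; leave alone. Origin under its centre
- scraper: spatula 190 mm long lying loose on the near part of the rig's base board; leave alone
- timber: block of timber 200 x 95 x 48 mm on the bench; leave alone. Origin under its centre
- bowl: black rubber mixing bowl, 150 mm across, 70 mm high; leave alone. Origin under its centre
- brush: brush 200 mm long lying on the bench; leave alone
- hammer: hammer 270 mm long lying on the bench; leave alone
- wax: flat metal tin, 90 mm across, 60 mm high; leave alone. Origin under its centre
- baluster: small turned plaster baluster, 68 mm across, 115 mm high, standing; leave alone. Origin under its centre

How it is judged:
By the outcome, as a careful person would: the job done as asked, in the order asked, and still so for the second after the job is handed in, while the arm keeps its last pose, push and grip.
It also fails if it takes over 48 s, if anything falls off the work surface, if the arm or the gripper's body presses on something with over 40 N, if the wrist force passes 120 N, or if a joint passes its speed limit or range.

### The arm

A 6-joint arm with a two-finger parallel gripper is mounted at the origin on the work surface. World frame = base frame: x ahead of the robot, y to its left, z up, the work surface at z = 0. Lengths are in mm, angles in rad, forces in N, time in s.
With the tool pointing down it reaches from about 150 to 775 mm from the base axis. Payload 6.1 kg.
Tool frame: the origin (TCP) lies on the mounting face of the last link; the fingertips stand 173 mm ahead of it and the grasp point (between the pads) lies 155 mm ahead of it (hold_point_z is the distance from the TCP to the grasp point, in mm); z points along the fingers, y is the line along which they close (so a half turn about z gives the same grasp; the last joint's range is limited). The gripper opens to 85 mm and grips with 20 to 120 N. Pads are 22 mm wide; open, the fingers measure 114 mm over their backs; the gripper's body (76 mm by 85 mm) begins 54 mm behind the grasp point. The pads swing forward as they close: fully open they stand 13 mm farther back than shut.
Start: joints at [-1.172, 0.126, -0.04, 1.405, 0, 1.571], TCP at [203.856, -483.789, 404.695] pointing down, gripper open.
Joint ranges: [-2.72, 2.72], [-0.95, 1.95], [-1.27, 1.35], [-1.78, 2.02], [-1.46, 1.47], [-3.14, 3.14]. Speed limits (rad/s): [2.39, 2.39, 3.01, 3.14, 3.14, 3.14].

### API

Orientations are given as a rotation vector (axis times angle).
In Python, from bench import * gives the robot as it stands. The module is installed in compiled form; this text tells all that it offers.
- The arm moves only by the tool send_rows, never from a script. Its argument "commands" is a list of rows, each a list of 3 entries, a list of its own where there are three numbers: the turn, a rotation vector about the tool's x, y, z in degrees, then the shift along the tool's x, y, z in cm, then the opening, from 0 (shut) to 1 (fully open). A call has 1 to 20 rows; each row is the pose to reach, as a shift and turn from the pose commanded when the call began, along the tool's axes at that moment; what a row does not reach only later rows make up. A row lasts 1/12 s, in which the tool goes at most 41.7 mm and 7.16 degrees, less where a joint would pass 70% of its speed; a pose out of reach is approached as far as the arm can. A call with a gripper value outside its range is refused whole. The fingers move at their own pace and stop on an object; the grip force is fixed at half the most. Time passes only in rows, so rows that repeat a pose let the fingers close. It gives the time, the measured TCP pose, the force, the opening and the grip force at its end, in the units of the state.
- observe(): the state, without advancing time (a new reading comes with each control period).
- snapshot(name): name is "side" or "top"; returns a dict with "image" (480x640x3 uint8, red, green, blue), "mtx" (3x3 intrinsics, pixels), "cam_to_world" (4x4, takes a point from camera to world coordinates). Camera axes: x right, y down, z forward; pixel columns grow to the right and rows downward; lengths in mm; the calibration is good to about 2 mm. A picture is of the moment at which its call begins. There is no depth.
- finish_job(): hands the job in; it is judged then, once.
The state is a dict: "time": time; "joints": joint angles; "joint_velocities": joint speeds; "joint_efforts": joint torques, N m; "eef_pos": TCP position; "ee_rot": TCP orientation; "ft_force": force on the tool from outside, world axes, zero at the start; "moment": the same for the moment, N m; "opening": finger opening in mm; "gripper_force": force on a finger pad.
Only numpy, scipy, OpenCV 4.12 (cv2) and the standard library are available. Lean on these libraries where they do the work, as an engineer would, in place of code of your own. Each camera call takes 0.05 s, during which the arm holds its last target. There are 200 camera calls.

## Working session

There is one attempt and no reset: what is moved stays moved. The work goes in short steps, Python scripts to look and compute and a tool call to move; the robot and the scene stay as the last step left them, time stands still between calls to the robot, and variables do not carry over. Pictures are saved under pics/ and viewed, at most 12 in all, crops included, and the job is handed in when it is done.

Besides the shell and the picture viewer there is one more tool, called after "Request:" as name([rows], argument=value, ...), one row to a line, values as JSON. send_rows: Moves the arm, as the interface text tells. Its arguments: {"type":"object","properties":{"commands":{"type":"array"}},"required":["commands"]}

```bash
mkdir -p pics; python3 - <<'E'
from bench import *
import cv2, numpy as np
np.set_printoptions(precision=4,suppress=True)
s=observe()
for k in s: print(k,s[k])
for n in("side","top"):
    d=snapshot(n); cv2.imwrite(f"pics/{n}0.png",d["image"][:,:,::-1]); print(n,d["mtx"],d["cam_to_world"])
E
```

```text
time 0.0
joints [-1.172   0.1264 -0.0406  1.4054  0.      1.5708]
joint_velocities [-0.0011 -0.0006 -0.0012 -0.0002  0.0008  0.0003]
joint_efforts [  0.0004 -43.5915  35.2925   0.0173  -0.       0.    ]
eef_pos [ 203.8071 -483.6827  403.9363]
ee_rot [-3.0778 -0.622   0.0005]
ft_force [-0.4514 -0.7062  0.1285]
moment [0.0411 0.0554 0.0318]
gripper_force 0.0
opening 85.3337379149388
side [[608.7537   0.     316.2976]
 [  0.     608.7537 245.6942]
 [  0.       0.       1.    ]] [[  -0.9984   -0.0274    0.0497  411.8811]
 [  -0.0544    0.7093   -0.7028 1046.2786]
 [  -0.016    -0.7044   -0.7096 1287.2781]
 [   0.        0.        0.        1.    ]]
top [[528.3592   0.     321.9954]
 [  0.     528.3592 244.0788]
 [  0.       0.       1.    ]] [[  -0.012    -0.9801    0.1979  155.9584]
 [  -0.9999    0.011    -0.0062  -79.3805]
 [   0.0039   -0.198    -0.9802 1740.3422]
 [   0.        0.        0.        1.    ]]
```

View pics/side0.png

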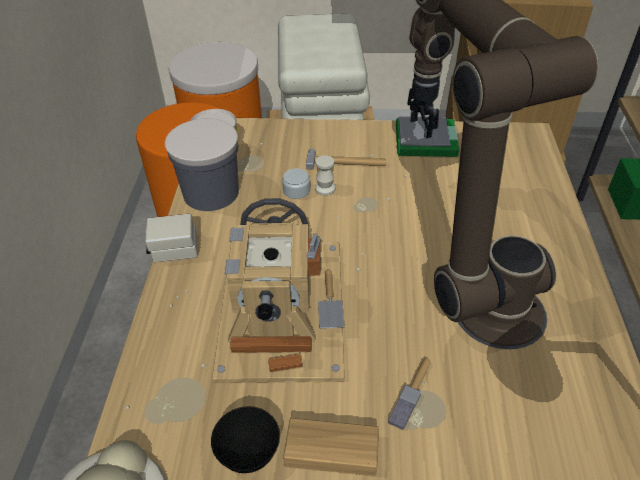

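View pics/top0.png

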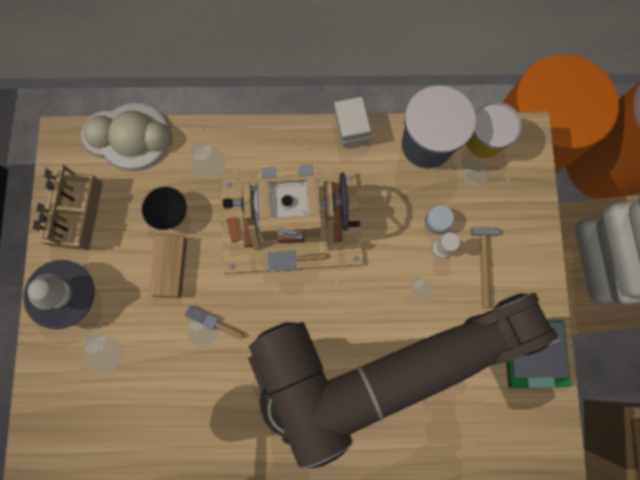

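Side view: the turnbutton is at about (314,245), the knob at about (267,311) and the bung at (271,254). Top view: the bung is at (288,200), the turnbutton at (290,236) and the knob at (228,203). I'll enlarge both.

```bash
python3 - <<'E'
import cv2
a=cv2.imread("pics/side0.png")[190:390,200:360]; cv2.imwrite("pics/side0c.png",cv2.resize(a,None,fx=3,fy=3,interpolation=cv2.INTER_CUBIC))
a=cv2.imread("pics/top0.png")[150:280,210:370]; cv2.imwrite("pics/top0c.png",cv2.resize(a,None,fx=4.5,fy=4.5,interpolation=cv2.INTER_CUBIC))
E
```

```text
(no output)
```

View pics/side0c.png

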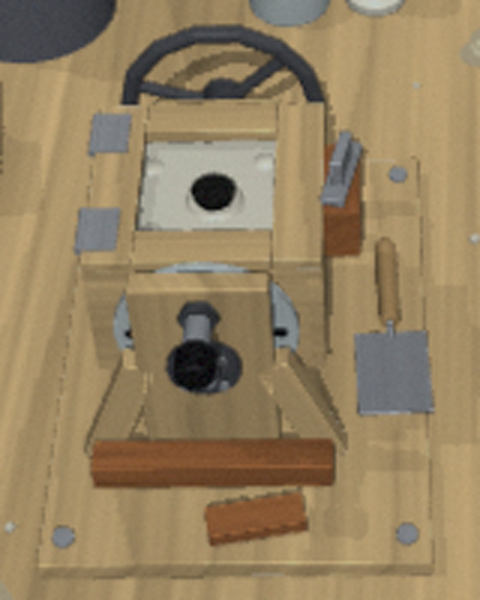

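View pics/top0c.png

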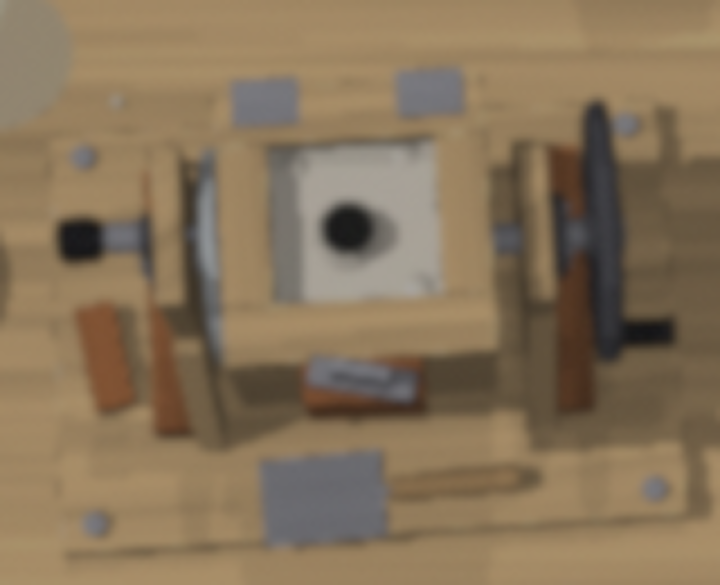

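```bash
cat > h.py <<'E'
from bench import *
import cv2, numpy as np
from scipy.spatial.transform import Rotation as Ro
np.set_printoptions(precision=3,suppress=True)
def cams(): return {n:snapshot(n) for n in("side","top")}
def ray(d,p):
    T=d["cam_to_world"]; v=T[:3,:3]@np.linalg.solve(d["mtx"],[p[0],p[1],1]); return T[:3,3],v/np.linalg.norm(v)
def onz(d,p,z):
    o,v=ray(d,p); return o+v*(z-o[2])/v[2]
def tri(C,ps,pt):
    A=0;b=0
    for n,p in(("side",ps),("top",pt)):
        o,v=ray(C[n],p); M=np.eye(3)-np.outer(v,v); A=A+M;b=b+M@o
    x=np.linalg.solve(A,b); return x
def proj(d,X):
    T=d["cam_to_world"]; c=T[:3,:3].T@(np.asarray(X,float)-T[:3,3]); q=d["mtx"]@c; return q[:2]/q[2]
def plan(grasp,ydir,pos=None,R=None):
    """tool-frame shift cm and turn deg to bring grasp point to grasp, tool down, closing line along ydir"""
    s=observe(); R=Ro.from_rotvec(s["ee_rot"]).as_matrix() if R is None else R
    pos=s["eef_pos"] if pos is None else pos
    out=[]
    for sg in(1,-1):
        y=np.array([ydir[0],ydir[1],0])*sg; y/=np.linalg.norm(y); z=np.array([0,0,-1.]); x=np.cross(y,z)
        Rt=np.c_[x,y,z]; out.append(Ro.from_matrix(R.T@Rt).as_rotvec(degrees=True))
    sh=R.T@(np.asarray(grasp)+[0,0,155]-pos)/10
    print("turns",out[0],out[1],"shift cm",sh)
E
python3 - <<'E'
from h import *
C=cams(); S=lambda x,y:(x/3+200-.33,y/3+190-.33); T=lambda x,y:(x/4.5+210-.39,y/4.5+150-.39)
for n,p in(("nearL",S(40,569)),("nearR",S(432,569)),("farR",S(418,160))): print(n,onz(C["side"],p,20))
for n,p in(("a",T(65,553)),("b",T(688,512)),("c",T(52,140))): print(n,onz(C["top"],p,20))
print("knob",tri(C,S(193,367),T(80,240)))
print("fin",tri(C,S(344,160),T(366,378)), onz(C["top"],T(366,378),258),onz(C["side"],S(348,152),258))
print("fin ends top",onz(C["top"],T(325,370),258),onz(C["top"],T(408,382),258))
print("bar ends top",onz(C["top"],T(305,370),231),onz(C["top"],T(418,392),231))
print("fin side ends",onz(C["side"],S(348,133),258),onz(C["side"],S(342,175),258))
print("lid +y edge",onz(C["side"],S(80,265),222),onz(C["side"],S(325,268),222),"far R",onz(C["side"],S(322,101),222))
print("lid top near",onz(C["top"],T(220,362),222),onz(C["top"],T(495,348),222))
E
```

```text
nearL [725.355 255.149  20.   ]
nearR [410.145 241.179  20.   ]
farR [ 434.455 -222.5     20.   ]
a [411.746 232.415  20.   ]
b [ 436.882 -223.128   20.   ]
c [727.039 250.012  20.   ]
knob [594.104 193.38  209.   ]
fin [490.61    0.973 240.964] [486.97   0.04 258.  ] [486.482   8.867 258.   ]
fin ends top [492.496  26.223 258.   ] [484.057 -26.759 258.   ]
bar ends top [498.77   41.151 231.   ] [483.311 -32.268 231.   ]
fin side ends [487.689 -12.965 258.   ] [489.801  34.879 258.   ]
lid +y edge [691.987 106.243 222.   ] [499.927 101.659 222.   ] far R [514.682 -88.336 222.   ]
lid top near [506.8    97.523 222.   ] [514.222 -82.61  222.   ]
```

```bash
python3 - <<'E'
from h import *
plan([491,3,310],[.985,-.17])
E
```

```text
turns [ -0.055  -0.03  -57.354] [ -0.035   0.064 122.646] shift cm [ 45.364 -33.703  -6.044]
```

Request:
send_rows([
  [[0,0,-57.4],[45.4,-33.7,-6.0],1],
  [[0,0,-57.4],[45.4,-33.7,-6.0],1],
  [[0,0,-57.4],[45.4,-33.7,-6.0],1],
  [[0,0,-57.4],[45.4,-33.7,-6.0],1],
  [[0,0,-57.4],[45.4,-33.7,-6.0],1],
  [[0,0,-57.4],[45.4,-33.7,-6.0],1],
  [[0,0,-57.4],[45.4,-33.7,-6.0],1],
  [[0,0,-57.4],[45.4,-33.7,-6.0],1],
  [[0,0,-57.4],[45.4,-33.7,-6.0],1],
  [[0,0,-57.4],[45.4,-33.7,-6.0],1],
  [[0,0,-57.4],[45.4,-33.7,-6.0],1],
  [[0,0,-57.4],[45.4,-33.7,-6.0],1],
  [[0,0,-57.4],[45.4,-33.7,-6.0],1],
  [[0,0,-57.4],[45.4,-33.7,-6.0],1],
  [[0,0,-57.4],[45.4,-33.7,-6.0],1],
  [[0,0,-57.4],[45.4,-33.7,-6.0],1],
  [[0,0,-57.4],[45.4,-33.7,-6.0],1],
  [[0,0,-57.4],[45.4,-33.7,-6.0],1],
])

```text
time: 1.7
eef_pos: [490.9, 2.2, 464.6]
ee_rot: [-2.403, -2.023, 0.001]
ft_force: [-0.1, -0.3, 0.1]
opening: 85.3
gripper_force: 0.0
```

```bash
python3 - <<'E'
from h import *
C=cams(); print(observe()["joints"]); plan([491,3,254],[.985,-.17])
d=C["side"]; g=observe()["eef_pos"]-[0,0,155]; print("grasp px side",proj(d,g),proj(d,[491,3,245]))
a=d["image"][130:330,230:390,::-1]; cv2.imwrite("pics/s1.png",cv2.resize(a,None,fx=3,fy=3,interpolation=cv2.INTER_CUBIC))
E
```

```text
[ 0.004  0.069  0.029  1.53  -0.     1.747]
turns [ 0.007  0.005 -0.065] [  0.008  -0.011 179.935] shift cm [ 0.102 -0.     5.583]
grasp px side [313.62  222.571] [314.034 242.394]
```

View pics/s1.png

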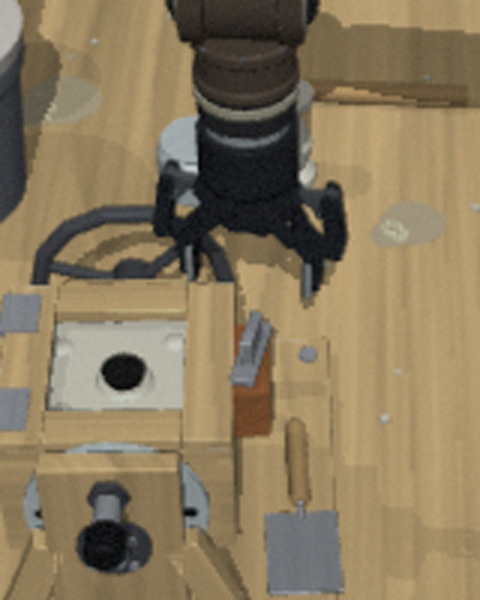

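The gripper hangs behind and above the fin, which is at about pixel (315,243); I predicted (314,242). Next I descend and close.

Request:
send_rows([
  [[0,0,0],[0.1,0,3],1],
  [[0,0,0],[0.1,0,5.5],0.6],
  [[0,0,0],[0.1,0,5.5],0.5],
  [[0,0,0],[0.1,0,5.5],0.4],
  [[0,0,0],[0.1,0,5.5],0.3],
  [[0,0,0],[0.1,0,5.5],0.2],
  [[0,0,0],[0.1,0,5.5],0.1],
  [[0,0,0],[0.1,0,5.5],0],
  [[0,0,0],[0.1,0,5.5],0],
  [[0,0,0],[0.1,0,5.5],0],
  [[0,0,0],[0.1,0,5.5],0],
  [[0,0,0],[0.1,0,5.5],0],
])

```text
time: 2.8
eef_pos: [491.4, 4.0, 410.5]
ee_rot: [2.401, 2.024, 0.001]
ft_force: [-2.3, -0.8, 6.3]
opening: 8.7
gripper_force: 62.3
```

Request:
send_rows([
  [[0,0,-5],[0,0,-0.1],0],
  [[0,0,-10],[0,0,-0.1],0],
  [[0,0,-15],[0,0,-0.1],0],
  [[0,0,-20],[0,0,-0.1],0],
  [[0,0,-25],[0,0,-0.1],0],
  [[0,0,-30],[0,0,-0.1],0],
  [[0,0,-35],[0,0,-0.1],0],
  [[0,0,-40],[0,0,-0.1],0],
  [[0,0,-45],[0,0,-0.1],0],
  [[0,0,-50],[0,0,-0.1],0],
  [[0,0,-50],[0,0,-0.1],0],
])

```text
time: 3.72
eef_pos: [491.9, 4.0, 410.6]
ee_rot: [1.318, 2.851, 0.0]
ft_force: [0.9, -1.0, -0.3]
opening: 8.2
gripper_force: 61.4
```

Request:
send_rows([
  [[0,0,-5],[0,0,0],0],
  [[0,0,-10],[0,0,0],0],
  [[0,0,-15],[0,0,0],0],
  [[0,0,-20],[0,0,0],0],
  [[0,0,-25],[0,0,0],0],
  [[0,0,-30],[0,0,0],0],
  [[0,0,-35],[0,0,0],0],
  [[0,0,-40],[0,0,0],0],
  [[0,0,-45],[0,0,0],0],
  [[0,0,-50],[0,0,0],0],
  [[0,0,-52.7],[0,0,0],0],
  [[0,0,-52.7],[0,0,0],0],
  [[0,0,-52.7],[0,0,0],0],
])

```text
time: 4.8
eef_pos: [492.0, 4.2, 410.6]
ee_rot: [-0.077, 3.14, 0.001]
ft_force: [3.4, 1.6, -1.5]
opening: 8.3
gripper_force: 61.2
```

Request:
send_rows([
  [[0,0,0],[0,0,0],0.5],
  [[0,0,0],[0,0,0],1],
  [[0,0,0],[0,0,0],1],
  [[0,0,0],[0,0,0],1],
  [[0,0,0],[0,0,0],1],
  [[0,0,0],[0,0,0],1],
  [[0,0,0],[0,0,-3],1],
  [[0,0,0],[0,0,-6],1],
  [[0,0,0],[0,0,-9],1],
  [[0,0,0],[0,0,-12],1],
  [[0,0,0],[0,0,-12],1],
])

```text
time: 5.72
eef_pos: [491.1, 4.0, 536.4]
ee_rot: [-0.08, 3.133, -0.0]
ft_force: [-1.0, 0.1, 1.0]
opening: 85.3
gripper_force: 0.0
```

```bash
python3 - <<'E'
from h import *
C=cams(); print(observe()["joints"]); plan([594,193,300],[1,.053])
d=C["side"]
a=d["image"][190:340,220:370,::-1]; cv2.imwrite("pics/s2.png",cv2.resize(a,None,fx=4,fy=4,interpolation=cv2.INTER_CUBIC))
E
```

```text
[ 0.008  0.097  0.209  1.68  -0.    -0.043]
turns [ 0.114  0.126 89.904] [ -0.126   0.114 -90.095] shift cm [-11.164  18.349   7.711]
```

View pics/s2.png

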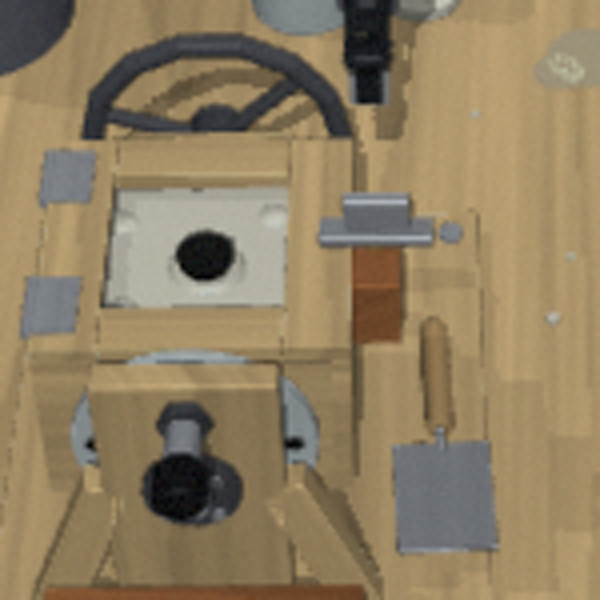

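The bar (crop (320,240) to (433,240)) now lies across the lid edge. I'll check its angle against the lid lines with numbers, and get the knob plan.

```bash
python3 - <<'E'
from h import *
C=cams(); d=C["side"]; f=lambda x,y:(x/4+220-.375,y/4+190-.375)
def ang(p,q,z):
    v=onz(d,f(*p),z)-onz(d,f(*q),z); return np.degrees(np.arctan2(v[1],v[0]))
print("bar",ang((322,245),(433,244),223.5+8),"fintop",ang((344,195),(409,195),258))
print("lid lines",ang((100,357),(352,352),222),ang((107,139),(350,140),222))
bar=onz(d,f(377,231),231); print(bar)
# template alternative: gray edges in the top view
t=C["top"]["image"][150:280,210:370,::-1]; s=cv2.resize(t,None,fx=4.5,fy=4.5,interpolation=cv2.INTER_CUBIC)
s2=cv2.resize(d["image"][225:270,240:340,::-1],None,fx=7,fy=7,interpolation=cv2.INTER_CUBIC)
cv2.imwrite("pics/s3.png",np.vstack([cv2.copyMakeBorder(s2,0,0,0,20,cv2.BORDER_CONSTANT),s[180:430]]))
E
```

```text
bar 2.9451925987995224 fintop 2.186857008906919
lid lines 3.8220804076836625 1.799990716827652
[491.469   6.181 231.   ]
```

View pics/s3.png

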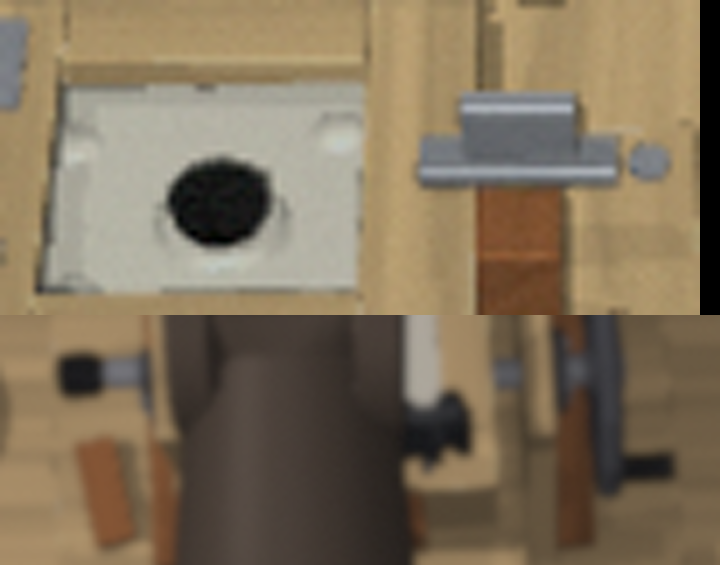

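Request:
send_rows([
  [[0,0,90],[-11.2,18.3,7.2],1],
  [[0,0,90],[-11.2,18.3,7.2],1],
  [[0,0,90],[-11.2,18.3,7.2],1],
  [[0,0,90],[-11.2,18.3,7.2],1],
  [[0,0,90],[-11.2,18.3,7.2],1],
  [[0,0,90],[-11.2,18.3,7.2],1],
  [[0,0,90],[-11.2,18.3,7.2],1],
  [[0,0,90],[-11.2,18.3,7.2],1],
  [[0,0,90],[-11.2,18.3,7.2],1],
  [[0,0,90],[-11.2,18.3,7.2],1],
  [[0,0,90],[-11.2,18.3,7.2],1],
  [[0,0,90],[-11.2,18.3,7.2],1],
  [[0,0,90],[-11.2,18.3,7.2],1],
  [[0,0,90],[-11.2,18.3,7.2],1],
  [[0,0,90],[-11.2,18.3,7.2],1],
  [[0,0,90],[-11.2,18.3,7.2],1],
])

```text
time: 7.25
eef_pos: [593.9, 192.5, 457.8]
ee_rot: [-2.161, -2.28, 0.002]
ft_force: [-0.2, -0.1, 0.1]
opening: 85.3
gripper_force: 0.0
```

```bash
python3 - <<'E'
from h import *
C=cams(); print(observe()["joints"],observe()["eef_pos"]); plan([594,193,208],[1,.053])
d=C["side"]; print(proj(d,[594,193,210]),proj(d,observe()["eef_pos"]-[0,0,155]))
a=d["image"][190:340,190:340,::-1]; cv2.imwrite("pics/s4.png",cv2.resize(a,None,fx=4,fy=4,interpolation=cv2.INTER_CUBIC))
E
```

```text
[0.313 0.333 0.34  1.579 0.    1.832] [593.959 192.543 458.265]
turns [-0.039  0.009 -0.013] [  0.015   0.062 179.987] shift cm [0.047 0.013 9.527]
[263.941 311.567] [260.637 284.146]
```

View pics/s4.png

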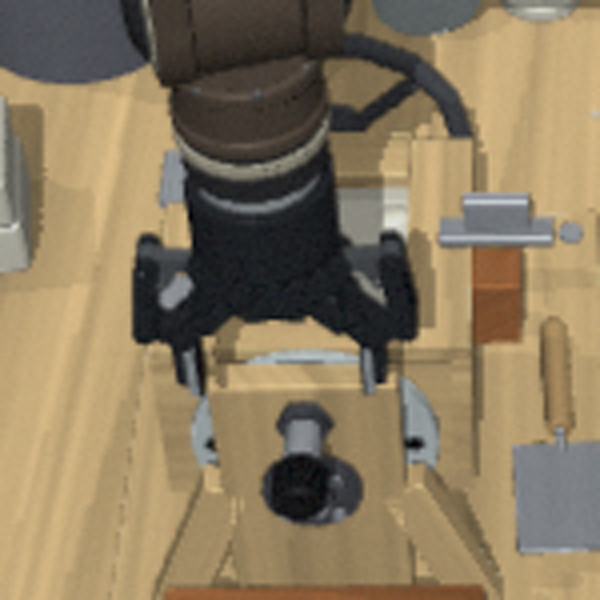

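The knob centre reads (264.6,311.6) against a predicted (263.9,311.6), and the fingers straddle it. I'll descend and grip.

Request:
send_rows([
  [[0,0,0],[0,0,3],1],
  [[0,0,0],[0,0,6],1],
  [[0,0,0],[0,0,9.3],1],
  [[0,0,0],[0,0,9.3],1],
  [[0,0,0],[0,0,9.3],0.7],
  [[0,0,0],[0,0,9.3],0.5],
  [[0,0,0],[0,0,9.3],0.4],
  [[0,0,0],[0,0,9.3],0.2],
  [[0,0,0],[0,0,9.3],0],
  [[0,0,0],[0,0,9.3],0],
  [[0,0,0],[0,0,9.3],0],
  [[0,0,0],[0,0,9.3],0],
])

```text
time: 8.35
eef_pos: [592.6, 192.7, 368.4]
ee_rot: [-2.162, -2.278, -0.001]
ft_force: [-9.5, -0.3, 10.6]
opening: 28.2
gripper_force: 59.6
```

Request:
send_rows([
  [[0,0,0],[0,-0.1,-0.2],0],
  [[0,0,0],[0,-0.1,-0.2],0],
  [[0,0,0],[0,-0.1,-0.2],0],
])

```text
time: 8.6
eef_pos: [592.5, 192.8, 368.5]
ee_rot: [-2.162, -2.278, -0.001]
ft_force: [-6.1, 2.4, 3.5]
opening: 28.0
gripper_force: 61.4
```

```bash
python3 - <<'E'
from h import *
s=observe(); print(s["eef_pos"],s["ee_rot"],s["ft_force"],s["moment"])
np.save("p0.npy",s["eef_pos"]); cv2.imwrite("pics/h0.png",snapshot("side")["image"][:,:,::-1])
cv2.imwrite("pics/ht0.png",snapshot("top")["image"][:,:,::-1])
E
```

```text
[592.527 192.78  368.534] [-2.162 -2.278 -0.001] [-6.063  2.355  3.516] [0.289 1.335 0.128]
```

Request:
send_rows([
  [[0,0,0],[0.5,0,0],0],
  [[0,0,0],[1,0,0],0],
  [[0,0,0],[1.5,0,0],0],
  [[0,0,0],[2,0,0],0],
  [[0,0,0],[2.5,0,0],0],
  [[0,0,0],[3,0,0],0],
  [[0,0,0],[3.5,0,0],0],
  [[0,0,0],[3.8,0,0],0],
  [[0,0,0],[4.0,0,0],0],
  [[0,0,0],[4.1,0,0],0],
  [[0,0,0],[4.1,0,0],0],
  [[0,0,0],[4.1,0,0],0],
])

```text
time: 9.7
eef_pos: [590.5, 231.3, 368.5]
ee_rot: [2.163, 2.273, -0.007]
ft_force: [-6.0, -11.7, 4.6]
opening: 27.7
gripper_force: 61.5
```

```bash
python3 - <<'E'
from h import *
C=cams(); s=observe(); print(s["eef_pos"]-np.load("p0.npy"),s["eef_pos"],s["ft_force"],s["moment"],s["opening"])
f=lambda n,im:cv2.resize(im,None,fx=5,fy=5,interpolation=cv2.INTER_CUBIC)
d=C["side"]["image"][:,:,::-1]; t=C["top"]["image"][:,:,::-1]
a=f(0,d[270:340,220:300]); b=f(0,t[170:240,210:290]); 
o=f(0,cv2.imread("pics/ht0.png")[170:220,210:290]);b=f(0,t[170:220,210:290])
cv2.imwrite("pics/s5.png",np.hstack([a,np.vstack([o,b])[:350]]))
E
```

```text
[-2.056 38.506 -0.   ] [590.471 231.286 368.533] [ -5.163 -10.756   5.172] [-2.14   1.322  0.194] 28.104259029286165
```

View pics/s5.png

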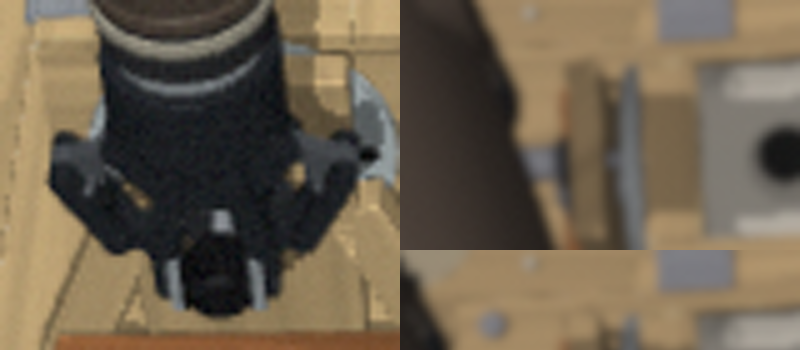

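The side view shows the knob held at crop (217,275) with its rod exposed behind it; the top view is blocked by the arm. I'll compute the true draw from the tool tilt and the image.

```bash
python3 - <<'E'
from h import *
s=observe(); u=np.array([-.053,.9986,0])
g=lambda p,r:np.array(p)+Ro.from_rotvec(r).apply([0,0,155])
g0=g([592.527,192.78,368.534],[-2.162,-2.278,-.001]); g1=g(s["eef_pos"],s["ee_rot"]); print(s["ee_rot"],"grasp moved",(g1-g0)@u,g1-g0)
d=snapshot("side"); k=np.array([594,193,210])
for q in(0,36,38,40,42): print(q,proj(d,k+u*(15+q)))
# black end face rows: profile of dark pixels, before and now, in columns around the knob
for n,im in(("home",cv2.imread("pics/side0.png")),("now",d["image"])):
    m=(im.max(2)<45)[295:345,263:266].mean(1); print(n,[i+295 for i in range(50) if m[i]>.5])
    print(im.max(2)[300:340,264])
E
```

```text
[ 2.163  2.273 -0.007] grasp moved 37.473827518418695 [-2.029 37.419  0.002]
0 [263.525 316.834]
36 [262.501 329.814]
38 [262.443 330.55 ]
40 [262.384 331.287]
42 [262.326 332.026]
home [304, 305, 306, 307, 308, 309, 310, 311, 312, 313, 314, 315, 316, 317, 318, 319]
[127 128 129  63  22  20  30  18  23  27  22  26  38  30  10  16  24  15
  10  24  59 108 125 121 123 122 120 121 123 123 122 121 120 118 119 122
 106 115 123 123]
now [295, 296, 297, 298, 299, 300, 301, 302, 303, 304, 305, 306, 307, 308, 309, 310, 311, 317, 318, 319, 320, 321, 322, 323, 324, 325, 326, 327, 328, 329, 330, 331, 332]
[ 30  36  34  31  29  32  34  28  35  36  33  33 124 142 146 142  72  25
  21  28  19  24  19  24  22  40  36  31  20  20  22  20  18  70 125 133
 118 125 138 140]
```

Both knob edges shifted about 13 px, which means roughly 36 mm drawn. I'll draw about 5 mm more.

Request:
send_rows([
  [[0,0,0],[0.25,0,0],0],
  [[0,0,0],[0.5,0,0],0],
  [[0,0,0],[0.55,0,0],0],
  [[0,0,0],[0.55,0,0],0],
  [[0,0,0],[0.55,0,0],0],
  [[0,0,0],[0.55,0,0],0],
])

```text
time: 10.35
eef_pos: [590.2, 236.6, 368.5]
ee_rot: [2.163, 2.273, -0.008]
ft_force: [-5.3, -11.8, 5.6]
opening: 28.0
gripper_force: 61.5
```

```bash
cat > m.py <<'E'
from h import *
def meas():
    s=observe(); u=np.array([-.053,.9986,0])
    g=lambda p,r:np.array(p)+Ro.from_rotvec(r).apply([0,0,155])
    g0=g([592.527,192.78,368.534],[-2.162,-2.278,-.001]); g1=g(s["eef_pos"],s["ee_rot"]); print("t",s["time"],"grasp moved",(g1-g0)@u,s["ft_force"],s["opening"])
    d=snapshot("side"); k=np.array([594,193,210])
    def edge(im,cx,r0):
        out=[]
        for c in np.arange(cx-3,cx+3.1,.5):
            col=cv2.remap(im.max(2).astype(np.float32),np.full((40,1),c,np.float32),np.arange(r0,r0+40,dtype=np.float32).reshape(-1,1),cv2.INTER_LINEAR)[:,0]
            i=np.where((col[:-1]<75)&(col[1:]>=75))[0]; i=i[0]; out.append(r0+i+(75-col[i])/(col[i+1]-col[i]))
        return np.array(out)
    e0=edge(cv2.imread("pics/side0.png"),264.,312); e1=edge(d["image"],262.8,326); dv=np.median(e1-e0)
    q=np.arange(0,60,.1); rows=np.array([proj(d,k+u*(15+x)+[0,0,-10])[1] for x in q]); print("rowshift",dv,(e1-e0),"draw",np.interp(dv,rows-rows[0],q))
    return d
E
python3 - <<'E'
from m import *
d=meas(); a=d["image"][290:345,230:300,::-1]; cv2.imwrite("pics/s6.png",cv2.resize(a,None,fx=8,fy=8,interpolation=cv2.INTER_CUBIC))
E
```

```text
t 10.35 grasp moved 42.68031249351436 [ -5.276 -11.827   5.597] 28.015830390345258
rowshift 14.500316709280014 [15.227 15.032 14.919 14.704 14.415 14.5   14.677 14.643 14.459 14.419
 14.33  14.156 13.993] draw 40.1784428200024
```

View pics/s6.png

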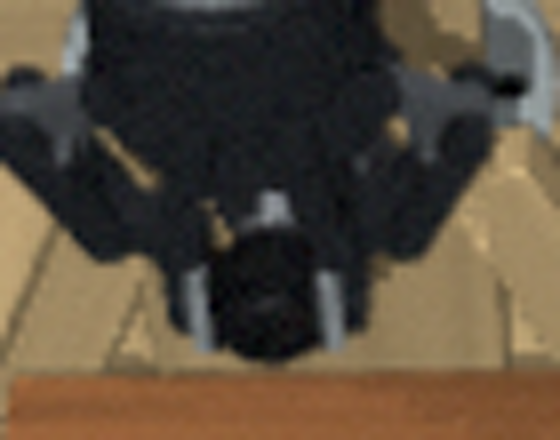

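The knob's lower edge is at crop row 358; the mark itself is hidden behind the gripper. Kinematics gives 42.7 mm, vision 40.2 and force about 39–40, so I'll add 1.5 mm of margin to clear the mark.

Request:
send_rows([
  [[0,0,0],[0.15,0,0],0],
  [[0,0,0],[0.15,0,0],0],
  [[0,0,0],[0.15,0,0],0],
  [[0,0,0],[0.15,0,0],0],
  [[0,0,0],[0.15,0,0],0],
  [[0,0,0],[0.15,0,0],0],
])

```text
time: 10.9
eef_pos: [590.1, 238.0, 368.5]
ee_rot: [2.163, 2.273, -0.008]
ft_force: [-6.4, -12.4, 4.7]
opening: 28.4
gripper_force: 61.5
```

```bash
python3 - <<'E'
from m import *
meas(); d=meas()
a=d["image"][150:390,200:380,::-1]; cv2.imwrite("pics/s7.png",cv2.resize(a,None,fx=2.5,fy=2.5,interpolation=cv2.INTER_CUBIC))
E
```

```text
t 10.9 grasp moved 44.09833563394164 [ -6.387 -12.388   4.744] 28.443212264618953
rowshift 15.309766799211502 [15.602 15.524 15.724 15.583 15.322 15.33  15.31  15.153 14.971 14.991
 14.99  14.93  14.739] draw 42.37244460857373
t 10.95 grasp moved 44.088264073795045 [ -6.136 -12.565   5.435] 27.962826176572516
rowshift 15.322444260120392 [15.606 15.531 15.77  15.614 15.322 15.331 15.327 15.171 14.979 14.987
 14.969 14.898 14.701] draw 42.40676717802262
```

View pics/s7.png

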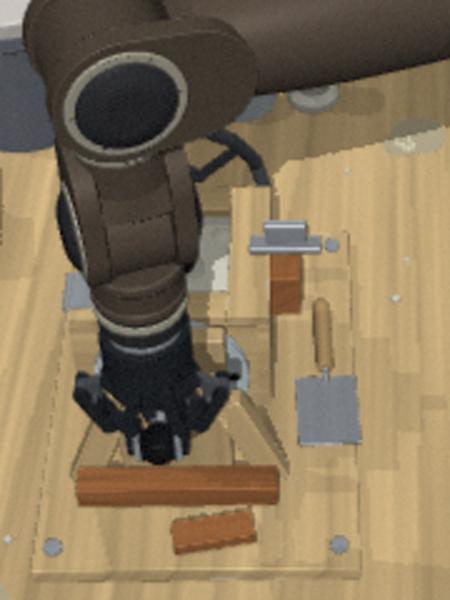

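The turnbutton is still across the lid (crop (285,243)). The plunger is held at about 42 mm and 12.4 N, and the packer, scraper and case look unmoved. Handing in.

```bash
python3 -c "
from bench import *
print(finish_job())"
```

```text
the job is handed in; nothing more can be done
None
```

I turned the turnbutton squarely across the lid (within about 1°), then drew the plunger, and handed in the job at about 11 s with it held out at roughly 42 mm; the gripper hid the ring mark, so that figure comes from the knob's image shift, the tool travel (44 mm) and the 12.4 N spring force.

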